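Turn the circuit board over in its rework frame and lock it

ROBOT

A 7-joint arm with a two-finger parallel gripper is mounted at the origin on a cart in front of the work surface, level with it; the furniture and walls round the work are solid. World frame = base frame: x ahead of the robot, y to its left, z up, the work surface at z = 0. Lengths are in m, angles in rad, forces in N, time in s.
With the tool pointing down it reaches from about 0.4 to 0.85 m from the base axis. Payload 10.4 kg.
Tool frame: the origin (TCP) lies at the centre of the arm's flange, where the gripper is bolted on; the fingertips stand 173 mm ahead of it and the grasp point (between the pads) lies 155 mm ahead of it (manip.nose_length is the distance from the TCP to the fingertips, in m); z points along the fingers, x is the direction in which the jaws open and shut, and the axes are right-handed (so a half turn about z gives the same grasp; the last joint's range is limited). The gripper opens to 85 mm and grips with 20 to 120 N. Pads are 22 mm wide; open, the fingers measure 114 mm over their backs; the gripper's body (76 mm by 85 mm) begins 54 mm behind the grasp point. The pads swing forward as they close: fully open they stand 13 mm farther back than shut.
Start: joints at [-1.126, 0.332, -0.065, 1.46, 0.022, 1.35, -0.088], TCP at [0.282, 0.558, 0.405] pointing down, gripper open.
Joint ranges: [-2.6, 2.6], [-0.5, 2.12], [-1.47, 1.34], [0.16, 2.42], [-1.27, 4.41], [0.06, 2.06], [-2.6, 2.6]. Speed limits (rad/s): [2.22, 2.22, 2.79, 2.79, 3.14, 3.14, 3.14].

INTERFACE

Orientations are given as a unit quaternion [x, y, z, w].
In Python, from workcell import status, cams, order, manip gives the robot as it stands.
- The arm moves only by the tool servo_tool, never from a script. Its argument "motion" is a list that holds one entry, the list of rows, each a list of 6 numbers: the shift along the tool's x, y, z in units of 50 mm (1.0 is 50 mm), then the turn, a rotation vector about the tool's x, y, z in units of 5 degrees (1.0 is 5 degrees). In form: [[[x, y, z, ax, ay, az], ...]]. A call has 1 to 12 rows; each row shifts and turns the pose as measured when the row begins, along the tool's axes as they then stand; what a row does not reach is not made up. A row lasts 1/10 s, in which the tool goes at most 50 mm and 8.59 degrees, less where a joint would pass 70% of its speed; a pose out of reach is approached as far as the arm can. A call is refused whole if a number of a shift passes 1 or a number of a turn 1, either way. A call with a gripper value outside its range is refused whole. "jaw" is the closure in counts, from 0 (fully open) to 255 (shut), set as the call begins (left out, the last holds). The fingers move at their own pace and stop on an object; "force" is the grip in N (left out, the last holds). Time passes only in rows, so rows that do not move let the fingers close. It gives the time, the measured TCP pose, the force and the opening at its end, in the units of the state.
- status.get_obs(): the state, without advancing time (a new reading comes with each control period).
- cams.camera(name): name is "side" or "top"; returns a dict with "color" (400x640x3 uint8, red, green, blue), "vertical_fov" (degrees; the focal length in pixels is half the picture's height over the tangent of half this angle, whatever the lens; pixels are square), "cx", "cy" (the principal point, pixels), "extrinsics" (4x4, takes a point from camera to world coordinates). Camera axes: x right, y down, z forward; pixel columns grow to the right and rows downward; lengths in m; the calibration is good to about 2 mm. A picture is of the moment at which its call begins. There is no depth.
- order.hand_in(): hands the job in, once; it reports no verdict.
The state is a dict: "clock": time; "joint_pos": joint angles; "joint_velocities": joint speeds; "tau": joint torques, N m; "position": TCP position; "ee_rot": TCP orientation; "ft_force": force on the tool from outside, world axes, zero at the start; "torque": the same for the moment, N m; "grip_width": opening from 0.0 (shut) to 1.0 (fully open).
Only numpy, scipy, OpenCV 4.12 (cv2) and the standard library are available. Lean on these libraries where they do the work, as an engineer would, in place of code of your own. Each camera call takes 0.05 s, during which the arm holds its last target.

TASK

Turn the circuit board in the rework frame over about its long axis, so that its soldered underside lies level and faces up. Then turn the frame's red knob clockwise until it stops firmly, with the locking pin fully in the slot of the index disc, so that the board is locked level. Leave the other things on the bench where they are.

Things in the scene. Friction and masses are not known exactly. Their poses are not given: they have to be found in the camera images.
- rework_frame: Rework frame fixed to the bench; origin under it on the bench, z up, y along the turning axis to the knob end. Base plate: x +-55, y -116 to +174, top at 14 mm. Bearing uprights (40 wide, 12 thick) at y -98 and +96, 111 high. Bridge over the knob end: x -51 to +15, y +98 to +168, top at 140 mm, on an end post at y +162; the knob stands on it. All mm.
- frame_axis (a point): Middle of the frame's turning axis, 90 mm above the bench. Its y axis is the turning axis (long axis of the board) and points to the end with the red knob; x is level across the board; z is up. It does not turn with the board.
- board_center (a point): Centre of the dark green board (3 mm thick) in its aluminium carrier, on the turning axis; own +z is the component side. Carrier 92 mm wide (x), 168 long (y); its side rails, 8 wide, 6 thick, centred 42 mm from the axis, are bare and can be pushed with closed fingers. Components up to 9 mm high lie within 25 mm of the axis; the soldered side is flat. 76 mm free below the axis.
- board (a joint): Turn of the board about the frame's +y axis, rad: 0 level, component side up; +pi or -pi level, soldered side up (either way round will do). Positive turns the +x rail down. A stiff bearing (0.08 N m, about 2 N at a rail) keeps it where it is left. Starts up to 0.5 off level, unlocked; stops at +-4.2.
- knob_grip (a point): Centre of the red grip bar of the lock knob: 170 mm above the bench, 30 above the bridge, in the frame at x = -30, y = +118 mm. Bar 40 mm long (own x), 12 thick (own y), 32 high (16 above and below this point); under it a neck 12 mm across, 10 high. z is the knob's upright axis.
- lock_knob (a joint): Turn of the knob, rad: 0 loose (bar along frame x), growing clockwise from above to a hard stop at 2.2. Starts at 0 to 0.4; turns with 0.03 N m, stays put. It swings an 8 mm pin sideways into a slot of the index disc on the board's axle (a slot for each level position). Board within 0.08 of level: the pin enters and draws it level; farther off it jams on the disc at 1.93; back off then.
- screwdriver: Red screwdriver, 170 x 18 x 18 mm, lying to the right. Bystander.
- forceps: Steel forceps, 120 mm long, to the right. Bystander.
- lab_timer: Cream lab timer, 62 x 68 x 20 mm, to the right. Bystander.
- chip_case_0: Dark grey case, 44 x 62 x 14 mm, to the right. Bystander.
- tape_1: Roll of beige tape, 104 mm across, 25 mm high, to the left. Bystander.
- mouse: Black computer mouse, 109 x 62 x 40 mm, behind the frame. Bystander.

How it is judged:
On the way, in this order (a step that is already met when the one before it is completed fails the run):
1. the board is turned over: soldered side up, within 8 degrees of level (angle between board_center's own z axis and vertical above 3 rad), for 0.2 s.
2. the knob is turned home (value of joint lock_knob above 2.1 rad), for 0.2 s.
At the end, for the whole second after the job is handed in: The board lies soldered side up within 3.5 degrees of level, at rest, and the lock knob is turned home (more than 2.1 of its 2.2 rad) (angle between board_center's own z axis and vertical above 3.08 rad and value of joint lock_knob above 2.1 rad and velocity of joint board between -0.05 and 0.05 rad/s); the robot touches nothing.
It fails at once if a bystander is shifted by more than 30 mm (distance of any of screwdriver, forceps, lab_timer, chip_case_0, tape_1, mouse from where it was at the start of the episode above 0.03 m).
It also fails if it takes over 64 s, if anything falls off the work surface, if the arm or the gripper's body presses on something with over 40 N, if the wrist force passes 120 N, or if a joint passes its speed limit or range.

## Working session

There is one attempt and no reset: what is moved stays moved. The work goes in short steps, Python scripts to look and compute and a tool call to move; the robot and the scene stay as the last step left them, time stands still between calls to the robot, and variables do not carry over. Pictures are saved under pics/ and viewed, and the job is handed in when it is done.

Besides the shell and the picture viewer there is one more tool, called as a command line: name --argument value ..., lists and objects as JSON in quotes. servo_tool: Moves the arm, as the interface text tells. Its arguments: {"type":"object","properties":{"motion":{"type":"array","items":{"type":"array","items":{"type":"array","items":{"type":"number"}}}},"jaw":{"type":"number"},"force":{"type":"number"}},"required":["motion"]}

```bash
mkdir -p pics; ls; cat > h.py <<'E'
import numpy as np,cv2
from workcell import status,cams,order,manip
from scipy.spatial.transform import Rotation as R
def snap(n,f):
    c=cams.camera(n); cv2.imwrite(f,c['color'][:,:,::-1]); return c
def K(c):
    h=c['color'].shape[0]; f=h/2/np.tan(np.radians(c['vertical_fov'])/2); return f,c['cx'],c['cy']
def ray(c,u,v):
    f,cx,cy=K(c);T=np.array(c['extrinsics']);d=T[:3,:3]@np.array([(u-cx)/f,(v-cy)/f,1]);return T[:3,3],d/np.linalg.norm(d)
def atz(c,u,v,z):
    o,d=ray(c,u,v);return o+d*(z-o[2])/d[2]
def tri(c1,p1,c2,p2):
    o1,d1=ray(c1,*p1);o2,d2=ray(c2,*p2)
    A=np.stack([d1,-d2],1);s=np.linalg.lstsq(A,o2-o1,rcond=None)[0]
    a=o1+d1*s[0];b=o2+d2*s[1];return (a+b)/2,np.linalg.norm(a-b)
def proj(c,P):
    f,cx,cy=K(c);T=np.linalg.inv(np.array(c['extrinsics']));p=T[:3,:3]@np.array(P)+T[:3,3];return np.array([cx+f*p[0]/p[2],cy+f*p[1]/p[2]])
E
python3 - <<'E'
from h import *
import pickle
cs={}
for n in('side','top'):
    c=snap(n,f'pics/{n}0.png');cs[n]=c;print(n,K(c),np.round(c['extrinsics'],3).tolist())
pickle.dump(cs,open('c0.pkl','wb'))
print(status.get_obs(),manip.nose_length)
E
```

```text
pics
side (np.float64(442.5801780912098), 320.7120810995955, 199.8793509633229) [[0.94, -0.181, 0.29, 0.062], [-0.342, -0.488, 0.803, -1.287], [-0.004, -0.854, -0.52, 0.95], [0.0, 0.0, 0.0, 1.0]]
top (np.float64(471.1947045464633), 313.30242260262906, 192.08007739268444) [[-0.002, -0.991, 0.132, 0.322], [-1.0, -0.001, -0.024, 0.029], [0.024, -0.132, -0.991, 1.605], [0.0, 0.0, 0.0, 1.0]]
{'clock': 0.1, 'joint_pos': array([-1.12561591,  0.33279374, -0.0647015 ,  1.46086886,  0.02158424,
        1.34989483, -0.08850121]), 'joint_velocities': array([-3.66139736e-04, -1.22955980e-03, -1.61421434e-03, -3.00760834e-03,
       -2.53219442e-05,  1.83600496e-03,  5.83875610e-04]), 'tau': array([ 3.08015144e-03, -6.26744056e+01,  5.02606086e-02, -3.92429388e+01,
        1.64739095e-02,  6.93579568e-03, -5.50399056e-05]), 'position': array([0.28175329, 0.55775472, 0.40399917]), 'ee_rot': array([ 8.51730947e-01,  5.23978998e-01, -5.29540320e-04,  3.50540194e-04]), 'ft_force': array([ 0.06562119, -0.19845964, -0.67798005]), 'torque': array([0.00291236, 0.00589289, 0.00458958]), 'grip_width': 0.9996199405398324} 0.1734
```

View pics/side0.png

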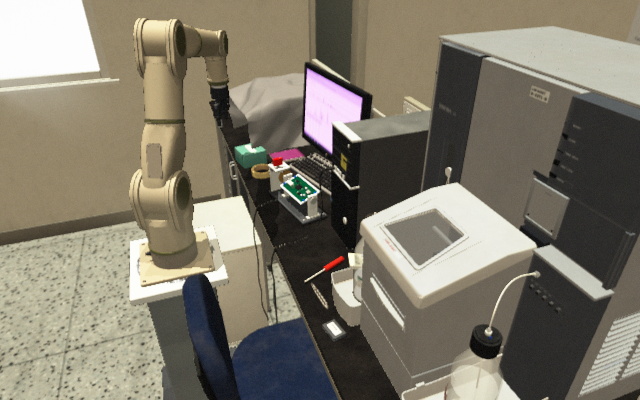

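View pics/top0.png

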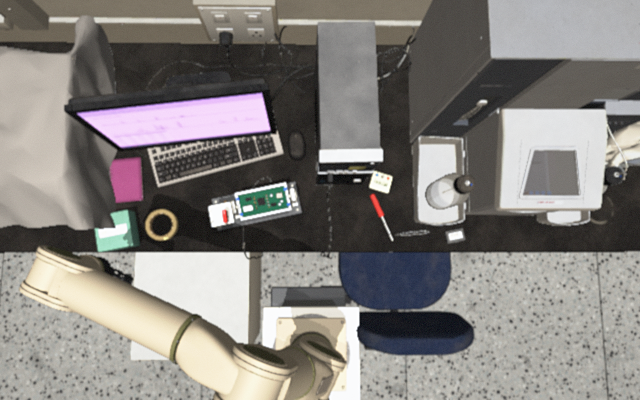

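```bash
python3 - <<'E'
import cv2
a=cv2.imread('pics/top0.png')
cv2.imwrite('pics/topz.png',cv2.resize(a[100:260,240:410],None,fx=4,fy=4,interpolation=cv2.INTER_CUBIC)[:600])
a=cv2.imread('pics/side0.png')
cv2.imwrite('pics/sidez.png',cv2.resize(a[120:280,200:400],None,fx=3.7,fy=3.7,interpolation=cv2.INTER_CUBIC))
E
python3 - <<'E'
import cv2
a=cv2.imread('pics/top0.png')
cv2.imwrite('pics/topz.png',cv2.resize(a[170:240,200:310],None,fx=7,fy=7,interpolation=cv2.INTER_CUBIC))
a=cv2.imread('pics/side0.png')
cv2.imwrite('pics/sidez.png',cv2.resize(a[145:230,260:340],None,fx=7,fy=7,interpolation=cv2.INTER_CUBIC))
E
```

```text
(no output)
```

View pics/topz.png

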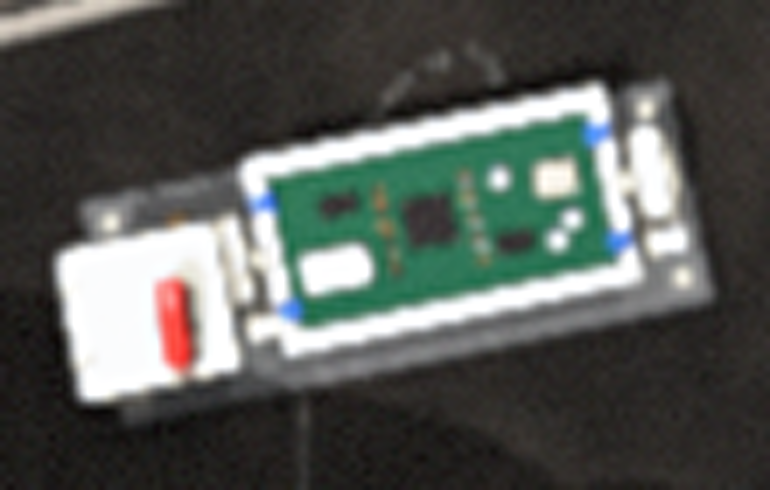

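View pics/sidez.png

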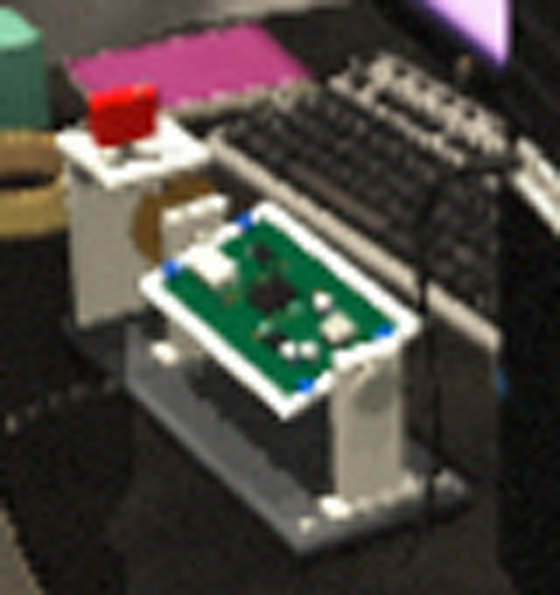

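```bash
cat > fit.py <<'E'
from h import *
import pickle
from scipy.optimize import least_squares
cs=pickle.load(open('c0.pkl','rb'))
t=lambda u,v:(200+u/7-.43,170+v/7-.43)
s=lambda u,v:(260+u/7-.43,145+v/7-.43)
B=[('top',t(243,160),(46,84,3)),('top',t(605,85),(46,-84,3)),('top',t(640,275),(-46,-84,3)),('top',t(287,355),(-46,84,3)),
('side',s(262,205),(46,84,3)),('side',s(142,285),(-46,84,3)),('side',s(420,325),(46,-84,3)),('side',s(288,415),(-46,-84,3))]
F=[('top',t(668,80),(55,-116,14)),('top',t(80,202),(55,174,14)),('top',t(55,252),(15,168,140)),('top',t(85,405),(-51,168,140)),('top',t(240,372),(-51,98,140)),
('top',t(171,282),(-10,118,186)),('top',t(182,368),(-50,118,186)),
('side',s(300,550),(-55,-116,2)),('side',s(58,140),(-51,168,140)),('side',s(105,185),(-51,98,140)),('side',s(213,155),(15,98,140))]
def res(p):
    x,y,w,th=p;r=[]
    Rz=R.from_euler('z',w).as_matrix();o=np.array([x,y,0])
    for c,uv,P in B:
        q=R.from_euler('y',th).apply(np.array(P)/1e3)+[0,0,.09]
        r+=list(proj(cs[c],Rz@q+o)-uv)
    for c,uv,P in F: r+=list(proj(cs[c],Rz@(np.array(P)/1e3)+o)-uv)
    return np.array(r)
f=least_squares(res,[.6,.15,.2,0],loss='soft_l1');print(f.x);print(np.round(res(f.x).reshape(-1,2),1).tolist())
x,y,w,th=f.x
for n,P in dict(axis=(0,0,90),knob=(-30,118,170)).items(): print(n,R.from_euler('z',w).apply(np.array(P)/1e3)+[x,y,0])
# independent two-view triangulation of board corners and knob top
for i,j in((0,4),(3,5),(1,6),(2,7)): print(tri(cs['top'],B[i][1],cs['side'],B[j][1]))
print('knob top',tri(cs['top'],t(175,325),cs['side'],s(124,97)))
E
python3 fit.py
```

```text
[ 0.49360098  0.154311    0.21652228 -0.33658312]
[[-0.1, 0.9], [-0.3, 0.5], [0.7, 0.6], [0.3, 0.3], [0.9, -1.2], [-0.5, -0.4], [0.4, -0.9], [-0.3, -0.4], [0.1, -0.1], [0.3, 0.5], [0.5, 0.7], [0.2, -0.4], [0.4, -0.6], [-1.2, -0.6], [-0.2, 0.1], [0.4, 1.9], [-0.4, -1.1], [0.9, -0.9], [0.0, -0.7]]
axis [0.49360098 0.154311   0.09      ]
knob [0.43895101 0.26311073 0.17      ]
(array([0.51702313, 0.24693377, 0.10242408]), np.float64(0.007246568688085267))
(array([0.43370655, 0.22794297, 0.07472861]), np.float64(0.0010179944111581498))
(array([0.55331827, 0.08117225, 0.10448001]), np.float64(0.003947093458768745))
(array([0.47026861, 0.06501128, 0.07398412]), np.float64(0.00042661545008653985))
knob top (array([0.43883411, 0.26310083, 0.17749549]), np.float64(0.00018546371711778716))
```

```bash
cat > go.py <<'E'
import sys
from h import *
O=np.array([.4936,.1543,0]);W=.2165
Rz=R.from_euler('z',W)
def report():
    o=status.get_obs();T=R.from_quat(o['ee_rot'])
    p=np.array(o['position']);tip=p+T.apply([0,0,.1734])
    f=Rz.inv().apply(tip-O)*1e3
    print('t',round(float(o['clock']),2),'tip frame mm',f.round(1),'toolx deg rel frame',np.degrees(np.arctan2(*T.apply([1,0,0])[[1,0]]))-np.degrees(W),'z',T.apply([0,0,1]).round(3),'F',np.round(Rz.inv().apply(o['ft_force']),1),'j',np.round(o['joint_pos'],2),'g',round(float(o['grip_width']),3))
    return o,T,f
if __name__=='__main__':
    o,T,f=report()
    a=sys.argv[1:]
    if a:
        tgt=np.array([float(v) for v in a[:3]]);jaw=float(a[3]) if len(a)>3 else 90
        d=T.inv().apply(Rz.apply((tgt-f)/1e3))/.05
        Td=R.from_matrix(Rz.as_matrix()@np.stack([[np.cos(np.radians(jaw)),np.sin(np.radians(jaw)),0],[np.sin(np.radians(jaw)),-np.cos(np.radians(jaw)),0],[0,0,-1]],1))
        print('delta tool units',d.round(2),'rot units',np.degrees((T.inv()*Td).as_rotvec()).round(2)/5)
E
python3 go.py -40 -10 230
```

```text
t 0.1 tip frame mm [-120.4  439.4  230.6] toolx deg rel frame 50.79454706536484 z [-0.001 -0.001 -1.   ] F [ 0.  -0.2 -0.7] j [-1.13  0.33 -0.06  1.46  0.02  1.35 -0.09] g 1.0
delta tool units [-5.95  6.93  0.02] rot units [-4.000e-03  1.400e-02 -7.842e+00]
```

servo_tool --motion '[[[0,0,0,0,0,-1],[0,0,0,0,0,-1],[0,0,0,0,0,-1],[0,0,0,0,0,-1],[0,0,0,0,0,-1],[0,0,0,0,0,-1],[0,0,0,0,0,-1],[0,0,0,0,0,-0.85]]]' --jaw 255 --force 60

```text
clock: 0.9
position: [0.2814, 0.5572, 0.3998]
ee_rot: [0.616, 0.788, -0.004, 0.001]
ft_force: [0.5, 0.4, 0.2]
grip_width: 0.006
```

```bash
python3 go.py -40 -10 230
```

```text
t 0.9 tip frame mm [-121.6  437.8  226.4] toolx deg rel frame 91.55634484899736 z [-0.004 -0.008 -1.   ] F [0.5 0.3 0.2] j [-1.05  0.34 -0.16  1.46  0.05  1.35  0.6 ] g 0.006
delta tool units [-9.    1.39 -0.01] rot units [-0.06   0.082  0.312]
```

servo_tool --motion '[[[-0.9,0.14,-0.03,0,0,0],[-0.9,0.14,-0.03,0,0,0.1],[-0.9,0.14,-0.03,0,0,0.1],[-0.9,0.14,-0.03,0,0,0.1],[-0.9,0.14,-0.03,0,0,0],[-0.9,0.14,-0.03,0,0,0],[-0.9,0.14,-0.03,0,0,0],[-0.9,0.14,-0.03,0,0,0],[-0.8,0.1,0,0,0,0]]]'

```text
clock: 1.8
position: [0.4334, 0.1718, 0.4101]
ee_rot: [0.621, 0.783, -0.007, -0.001]
ft_force: [0.3, 0.3, 0.3]
grip_width: -0.002
```

```bash
python3 go.py -40 -10 120
```

```text
t 1.8 tip frame mm [-57.1  28.6 236.7] toolx deg rel frame 90.76363593707327 z [-0.01  -0.011 -1.   ] F [0.4 0.2 0.3] j [-0.6  -0.02  0.13  1.85  0.01  1.32  1.32] g -0.002
delta tool units [-0.76  0.36  2.34] rot units [-0.14   0.094  0.152]
```

servo_tool --motion '[[[-0.4,0.2,0.4,-0.1,0.05,0.1],[-0.36,0.16,0.8,-0.05,0.05,0],[0,0,0.7,0,0,0],[0,0,0.3,0,0,0],[0,0,0,0,0,0]]]'

```text
clock: 2.3
position: [0.4618, 0.129, 0.2972]
ee_rot: [0.63, 0.777, 0.002, 0.001]
ft_force: [-0.2, -0.1, 1.0]
grip_width: -0.002
```

```bash
python3 go.py -40 -10 62;python3 - <<'E'
from h import *
for n,b in(('side',(145,230,240,340)),('top',(160,260,200,310))):
    c=snap(n,f'pics/{n}1.png');a=cv2.imread(f'pics/{n}1.png')[b[0]:b[1],b[2]:b[3]]
    cv2.imwrite(f'pics/{n}1z.png',cv2.resize(a,None,fx=6,fy=6,interpolation=cv2.INTER_CUBIC))
E
```

```text
t 2.3 tip frame mm [-35.8 -17.9 123.8] toolx deg rel frame 89.5420383321972 z [ 0.004  0.001 -1.   ] F [-0.3 -0.1  1. ] j [-0.54  0.1   0.18  1.98 -0.02  1.06  1.43] g -0.002
delta tool units [ 0.16 -0.09  1.24] rot units [ 0.046  0.    -0.092]
```

View pics/side1z.png

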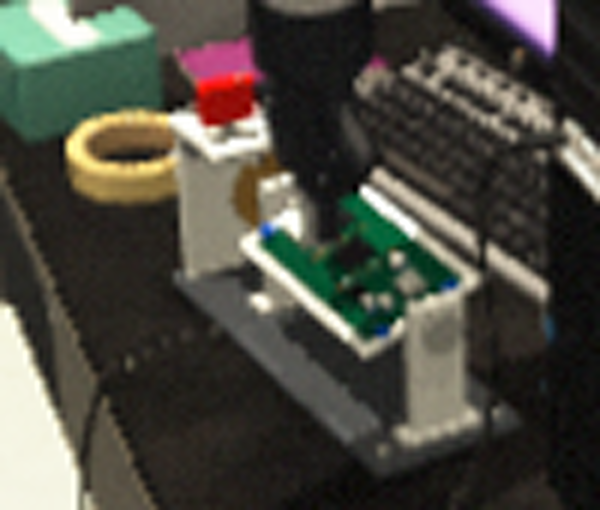

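View pics/top1z.png

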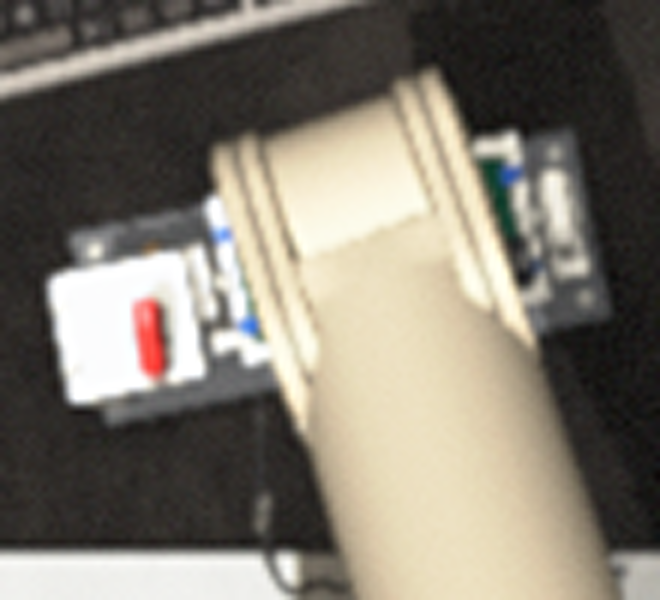

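servo_tool --motion '[[[0.1,-0.1,0.3,0,0,0],[0.05,0,0.3,0,0,0],[0,0,0.2,0,0,0],[0,0,0.2,0,0,0],[0,0,0,0,0,0]]]'

```text
clock: 2.9
position: [0.4585, 0.1383, 0.2539]
ee_rot: [0.629, 0.778, 0.008, 0.004]
ft_force: [0.6, -1.2, -0.6]
grip_width: -0.001
```

```bash
python3 go.py -40 -10 62
```

```text
t 2.9 tip frame mm [-34.7  -7.5  80.6] toolx deg rel frame 89.71424898063951 z [ 0.016  0.007 -1.   ] F [ 0.3 -1.3 -0.6] j [-0.55  0.15  0.17  2.02 -0.03  0.95  1.42] g -0.001
delta tool units [-0.05 -0.11  0.37] rot units [ 0.198 -0.04  -0.058]
```

servo_tool --motion '[[[0,-0.15,0.0,0.2,0,0],[0,-0.05,0.15,0,0,0],[0,0,0.15,0,0,0],[0,0,0.15,0,0,0],[0,0,0,0,0,0]]]'

```text
clock: 3.4
position: [0.4485, 0.1361, 0.2312]
ee_rot: [0.629, 0.778, 0.002, -0.001]
ft_force: [0.2, -0.4, -0.1]
grip_width: -0.002
```

```bash
python3 go.py -40 -10 62
```

```text
t 3.4 tip frame mm [-47.8  -7.3  57.8] toolx deg rel frame 89.69696185373746 z [-0.     0.004 -1.   ] F [ 0.1 -0.5 -0.1] j [-0.55  0.17  0.17  2.06 -0.04  0.91  1.43] g -0.002
delta tool units [-0.05  0.16 -0.08] rot units [ 0.01  -0.048 -0.06 ]
```

```bash
cat > look.py <<'E'
import sys
from h import *
k=sys.argv[1]
for n,b in(('side',(145,230,240,340)),('top',(160,260,200,310))):
    if n not in sys.argv[2:]: continue
    c=snap(n,f'pics/{n}{k}.png');a=cv2.imread(f'pics/{n}{k}.png')[b[0]:b[1],b[2]:b[3]]
    cv2.imwrite(f'pics/{n}{k}z.png',cv2.resize(a,None,fx=6,fy=6,interpolation=cv2.INTER_CUBIC))
E
python3 look.py 2 side
```

```text
(no output)
```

View pics/side2z.png

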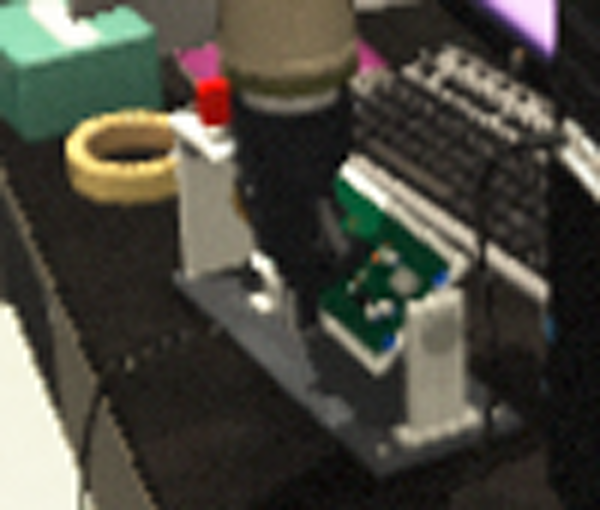

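servo_tool --motion '[[[0,0,-0.4,0,0,0],[0,0,-0.15,0,0,0],[0,0.2,0,0,0,0],[0,0.06,0,0,0,0],[0,0,0,0,0,0]]]'

```text
clock: 3.95
position: [0.4624, 0.1389, 0.2586]
ee_rot: [0.629, 0.778, 0.001, -0.001]
ft_force: [-0.8, -0.4, -0.6]
grip_width: 0.002
```

```bash
python3 go.py -36 -10 56
```

```text
t 3.95 tip frame mm [-33.7  -7.7  85.2] toolx deg rel frame 89.69341790615842 z [-0.001  0.004 -1.   ] F [-0.8 -0.2 -0.6] j [-0.55  0.16  0.18  2.   -0.04  0.98  1.43] g 0.002
delta tool units [-0.05 -0.05  0.58] rot units [ 0.    -0.044 -0.062]
```

servo_tool --motion '[[[0,-0.03,0.15,0,0,0],[0,0,0.15,0,0,0],[0,0,0.12,0,0,0],[0,0,0.1,0,0,0],[0,0,0,0,0,0]]]'

```text
clock: 4.45
position: [0.4639, 0.1393, 0.2317]
ee_rot: [0.629, 0.778, 0.005, 0.001]
ft_force: [-1.8, 0.1, 0.7]
grip_width: -0.003
```

```bash
python3 go.py -36 -10 56; python3 look.py 3 side
```

```text
t 4.45 tip frame mm [-30.5  -7.5  58.3] toolx deg rel frame 89.67735789653555 z [ 0.009  0.007 -1.   ] F [-1.8  0.5  0.7] j [-0.54  0.2   0.17  2.03 -0.05  0.91  1.44] g -0.003
delta tool units [-0.05 -0.11  0.05] rot units [ 0.116 -0.052 -0.064]
```

View pics/side3z.png

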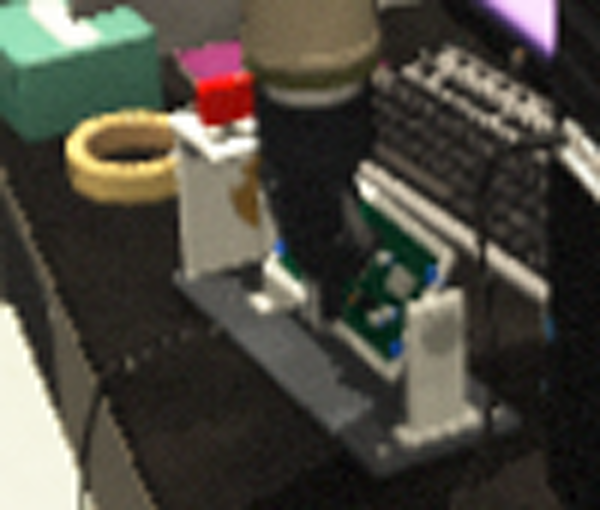

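```bash
cat > pr.py <<'E'
import pickle
from go import *
cs=pickle.load(open('c0.pkl','rb'))
def p(th,x=46,y=-84,z=3,n='side',k=6):
    q=R.from_euler('y',th).apply(np.array([x,y,z])/1e3)+[0,0,.09]
    b=dict(side=(240,145),top=(200,160))[n]
    return ((proj(cs[n],Rz.apply(q)+O)-b+.43)*k).round(0)
if __name__=='__main__':
    import sys
    for th in map(float,sys.argv[1:]): print(th,*[f'{x,y,z}{p(th,x,y,z)}' for x,y in((46,-84),(-46,-84),(46,84),(-46,84)) for z in(3,-3)])
E
python3 pr.py -.7 -.9 -1 -1.1 -1.2
```

```text
-0.7 (46, -84, 3)[470. 258.] (46, -84, -3)[475. 263.] (-46, -84, 3)[376. 370.] (-46, -84, -3)[381. 374.] (46, 84, 3)[338. 154.] (46, 84, -3)[343. 158.] (-46, 84, 3)[250. 258.] (-46, 84, -3)[255. 263.]
-0.9 (46, -84, 3)[461. 253.] (46, -84, -3)[467. 256.] (-46, -84, 3)[385. 376.] (-46, -84, -3)[391. 379.] (46, 84, 3)[328. 149.] (46, 84, -3)[335. 152.] (-46, 84, 3)[258. 265.] (-46, 84, -3)[265. 267.]
-1.0 (46, -84, 3)[455. 251.] (46, -84, -3)[462. 253.] (-46, -84, 3)[390. 379.] (-46, -84, -3)[397. 381.] (46, 84, 3)[323. 147.] (46, 84, -3)[330. 149.] (-46, 84, 3)[263. 267.] (-46, 84, -3)[270. 269.]
-1.1 (46, -84, 3)[450. 250.] (46, -84, -3)[457. 251.] (-46, -84, 3)[395. 380.] (-46, -84, -3)[402. 382.] (46, 84, 3)[318. 146.] (46, 84, -3)[325. 147.] (-46, 84, 3)[268. 269.] (-46, 84, -3)[276. 270.]
-1.2 (46, -84, 3)[444. 250.] (46, -84, -3)[451. 250.] (-46, -84, 3)[400. 381.] (-46, -84, -3)[408. 382.] (46, 84, 3)[312. 145.] (46, 84, -3)[319. 146.] (-46, 84, 3)[274. 270.] (-46, 84, -3)[281. 270.]
```

servo_tool --motion '[[[0,-0.08,-0.2,0.1,0,0],[0,0,-0.6,0,0,0],[0,0,-0.7,0,0,0],[0,0,-0.6,0,0,0],[0,0.5,0,0,0,0],[0,0.6,0,0,0,0],[0,0.6,0,0,0,0],[0,0.3,0,0,0,0],[0,0,0,0,0,0]]]'

```text
clock: 5.4
position: [0.5554, 0.1584, 0.342]
ee_rot: [0.628, 0.778, -0.003, -0.005]
ft_force: [-0.4, 0.5, -0.6]
grip_width: 0.0
```

```bash
python3 go.py 60 -10 108
```

```text
t 5.4 tip frame mm [ 59.4  -8.6 168.6] toolx deg rel frame 89.74558264124562 z [-0.011  0.002 -1.   ] F [-0.2  0.6 -0.6] j [-0.53  0.27  0.2   1.68 -0.06  1.21  1.48] g 0.0
delta tool units [-0.03  0.02  1.21] rot units [-0.122 -0.046 -0.05 ]
```

servo_tool --motion '[[[0,0.05,0.4,-0.12,0,0],[0,0,0.5,0,0,0],[0,0,0.3,0,0,0],[0,-0.2,0,0,0,0],[0,-0.2,0,0,0,0],[0,-0.2,0,0,0,0],[0,-0.2,0,0,0,0],[0,0,0,0,0,0]]]'

```text
clock: 6.2
position: [0.5112, 0.1492, 0.2829]
ee_rot: [0.628, 0.778, 0.001, -0.002]
ft_force: [-0.4, -0.0, 0.4]
grip_width: 0.0
```

```bash
python3 go.py 5 -10 110; python3 look.py 4 side top; python3 pr.py -1.4 -1.57 -1.7 -1.9
```

```text
t 6.2 tip frame mm [ 15.8  -7.9 109.5] toolx deg rel frame 89.74727445864927 z [-0.003  0.005 -1.   ] F [-0.4  0.   0.4] j [-0.54  0.23  0.19  1.86 -0.06  1.05  1.46] g 0.0
delta tool units [-0.04 -0.22 -0.01] rot units [-0.018 -0.058 -0.05 ]
-1.4 (46, -84, 3)[431. 251.] (46, -84, -3)[439. 250.] (-46, -84, 3)[412. 381.] (-46, -84, -3)[420. 380.] (46, 84, 3)[300. 146.] (46, 84, -3)[308. 145.] (-46, 84, 3)[285. 270.] (-46, 84, -3)[293. 269.]
-1.57 (46, -84, 3)[420. 254.] (46, -84, -3)[429. 251.] (-46, -84, 3)[423. 379.] (-46, -84, -3)[431. 377.] (46, 84, 3)[290. 149.] (46, 84, -3)[298. 146.] (-46, 84, 3)[295. 269.] (-46, 84, -3)[303. 266.]
-1.7 (46, -84, 3)[412. 258.] (46, -84, -3)[420. 254.] (-46, -84, 3)[431. 377.] (-46, -84, -3)[439. 373.] (46, 84, 3)[282. 152.] (46, 84, -3)[290. 149.] (-46, 84, 3)[303. 266.] (-46, 84, -3)[311. 263.]
-1.9 (46, -84, 3)[400. 265.] (46, -84, -3)[408. 260.] (-46, -84, 3)[443. 371.] (-46, -84, -3)[450. 366.] (46, 84, 3)[270. 159.] (46, 84, -3)[278. 154.] (-46, 84, 3)[315. 261.] (-46, 84, -3)[322. 256.]
```

View pics/side4z.png

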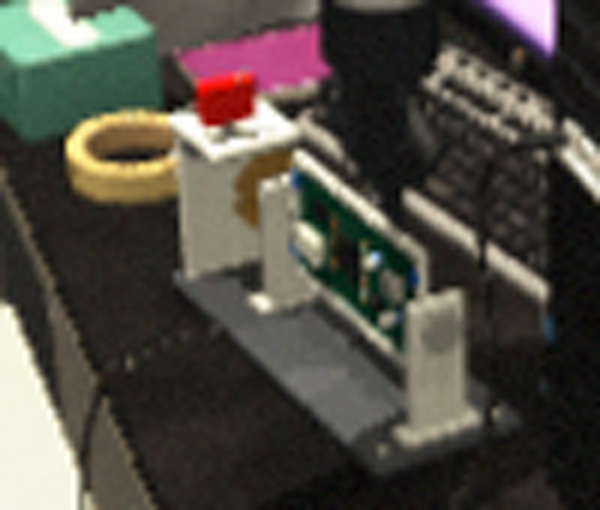

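servo_tool --motion '[[[0,-0.05,-0.12,0,0,0],[0,-0.15,-0.12,0,0,0],[0,-0.15,-0.06,0,0,0],[0,-0.15,0.02,0,0,0],[0,-0.15,0.1,0,0,0],[0,0,0,0,0,0]]]'

```text
clock: 6.9
position: [0.4785, 0.142, 0.2931]
ee_rot: [0.628, 0.778, 0.002, -0.002]
ft_force: [-0.3, -0.3, -0.4]
grip_width: 0.003
```

```bash
python3 go.py -25 -10 103; python3 look.py 5 side; python3 pr.py -2.2 -2.5
```

```text
t 6.9 tip frame mm [-17.3  -8.  119.7] toolx deg rel frame 89.73002017993566 z [-0.001  0.005 -1.   ] F [-0.3 -0.2 -0.4] j [-0.55  0.15  0.19  1.93 -0.04  1.06  1.43] g 0.003
delta tool units [-0.04 -0.15  0.33] rot units [ 0.006 -0.054 -0.054]
-2.2 (46, -84, 3)[384. 280.] (46, -84, -3)[391. 273.] (-46, -84, 3)[460. 358.] (-46, -84, -3)[466. 351.] (46, 84, 3)[255. 173.] (46, 84, -3)[261. 166.] (-46, 84, 3)[330. 249.] (-46, 84, -3)[336. 242.]
-2.5 (46, -84, 3)[371. 299.] (46, -84, -3)[376. 291.] (-46, -84, 3)[473. 341.] (-46, -84, -3)[478. 333.] (46, 84, 3)[244. 190.] (46, 84, -3)[248. 182.] (-46, 84, 3)[343. 233.] (-46, 84, -3)[347. 226.]
```

View pics/side5z.png

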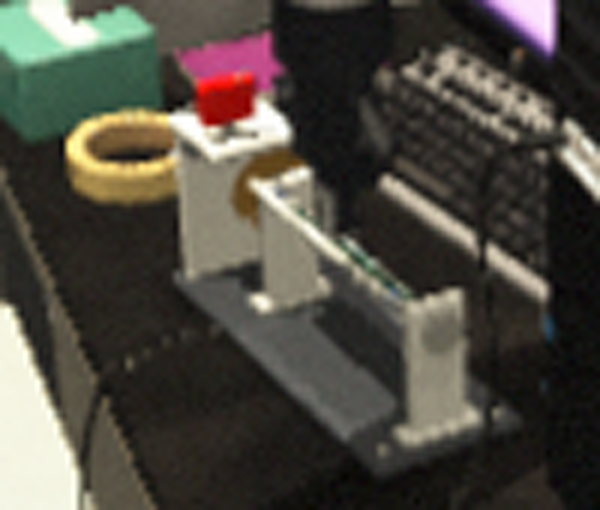

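servo_tool --motion '[[[0,-0.1,0.15,0,0,0],[0,-0.1,0.15,0,0,0],[0,-0.15,0.1,0,0,0],[0,0,0,0,0,0]]]'

```text
clock: 7.35
position: [0.4605, 0.1382, 0.2714]
ee_rot: [0.628, 0.778, 0.002, -0.002]
ft_force: [-0.3, -0.5, 0.3]
grip_width: -0.001
```

```bash
python3 go.py -36 -10 93; python3 look.py 6 side; python3 pr.py -2.7 -2.9 -3.14
```

```text
t 7.35 tip frame mm [-35.7  -7.8  98. ] toolx deg rel frame 89.72708284868439 z [-0.     0.005 -1.   ] F [-0.4 -0.5  0.3] j [-0.56  0.14  0.18  2.   -0.03  1.01  1.43] g -0.001
delta tool units [-0.05 -0.01  0.1 ] rot units [ 0.006 -0.054 -0.054]
-2.7 (46, -84, 3)[366. 312.] (46, -84, -3)[369. 303.] (-46, -84, 3)[480. 329.] (-46, -84, -3)[483. 320.] (46, 84, 3)[239. 203.] (46, 84, -3)[242. 194.] (-46, 84, 3)[349. 222.] (-46, 84, -3)[352. 214.]
-2.9 (46, -84, 3)[363. 325.] (46, -84, -3)[365. 317.] (-46, -84, 3)[485. 316.] (-46, -84, -3)[487. 307.] (46, 84, 3)[236. 215.] (46, 84, -3)[238. 207.] (-46, 84, 3)[354. 209.] (-46, 84, -3)[355. 201.]
-3.14 (46, -84, 3)[362. 341.] (46, -84, -3)[362. 333.] (-46, -84, 3)[487. 300.] (-46, -84, -3)[487. 292.] (46, 84, 3)[236. 230.] (46, 84, -3)[236. 222.] (-46, 84, 3)[356. 195.] (-46, 84, -3)[355. 187.]
```

View pics/side6z.png

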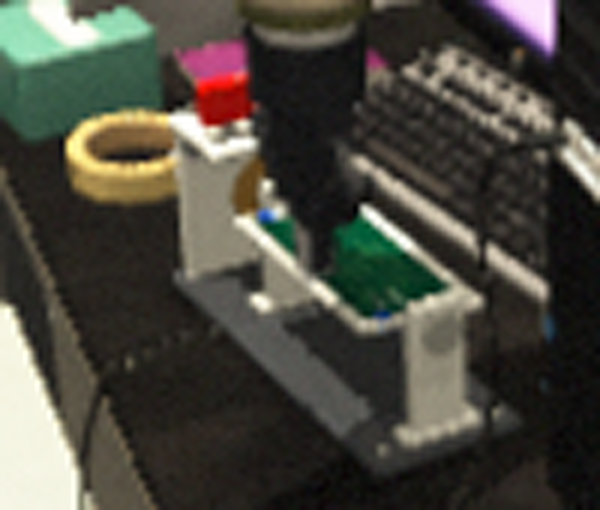

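servo_tool --motion '[[[0,0,0.05,0,0,0],[0,0,0.04,0,0,0],[0,0,0,0,0,0]]]'

```text
clock: 7.7
position: [0.4607, 0.1383, 0.2668]
ee_rot: [0.628, 0.778, 0.001, -0.002]
ft_force: [0.1, -0.2, 1.4]
grip_width: 0.001
```

```bash
python3 go.py -36 -10 93; python3 look.py 7 side; python3 pr.py -3 -3.14
```

```text
t 7.7 tip frame mm [-35.6  -7.7  93.4] toolx deg rel frame 89.73312582033768 z [-0.001  0.004 -1.   ] F [ 0.  -0.2  1.4] j [-0.55  0.15  0.18  2.   -0.04  1.    1.43] g 0.001
delta tool units [-0.05 -0.01  0.01] rot units [-0.004 -0.052 -0.054]
-3.0 (46, -84, 3)[362. 332.] (46, -84, -3)[363. 323.] (-46, -84, 3)[486. 309.] (-46, -84, -3)[487. 301.] (46, 84, 3)[236. 222.] (46, 84, -3)[236. 213.] (-46, 84, 3)[355. 203.] (-46, 84, -3)[356. 195.]
-3.14 (46, -84, 3)[362. 341.] (46, -84, -3)[362. 333.] (-46, -84, 3)[487. 300.] (-46, -84, -3)[487. 292.] (46, 84, 3)[236. 230.] (46, 84, -3)[236. 222.] (-46, 84, 3)[356. 195.] (-46, 84, -3)[355. 187.]
```

View pics/side7z.png

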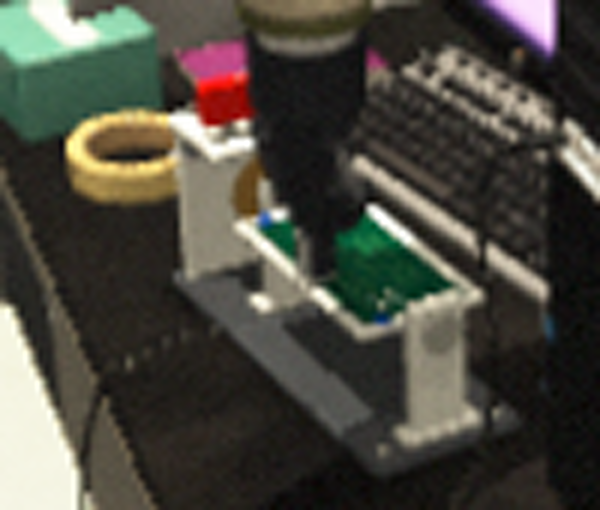

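servo_tool --motion '[[[0,0,-0.4,0,0,0],[0,0,-0.8,0,0,0],[0,0,-1,0,0,0],[0.6,0,-0.6,0,0,0],[0.9,0,0,0,0,0],[0.8,0,0,0,0,0],[0.4,0,0,0,0,0],[0,0,0,0,0,0]]]' --jaw 0

```text
clock: 8.55
position: [0.4316, 0.2732, 0.4129]
ee_rot: [0.63, 0.777, 0.001, -0.003]
ft_force: [-0.7, 0.5, 0.5]
grip_width: 0.997
```

```bash
python3 go.py -30 118 220 85; python3 look.py 8 side top
```

```text
t 8.55 tip frame mm [-35.5 130.4 239.5] toolx deg rel frame 89.48471187678318 z [-0.004  0.005 -1.   ] F [-0.6  0.7  0.5] j [-0.71  0.07  0.06  1.75 -0.01  1.32  1.13] g 0.997
delta tool units [-0.25  0.11  0.39] rot units [-0.032 -0.064  0.898]
```

View pics/side8z.png

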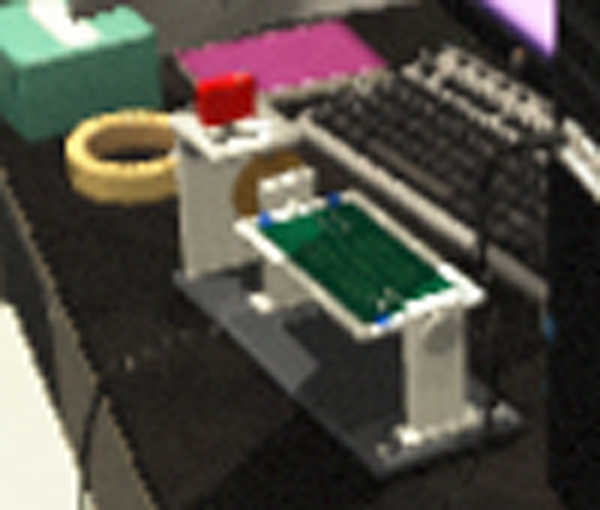

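View pics/top8z.png

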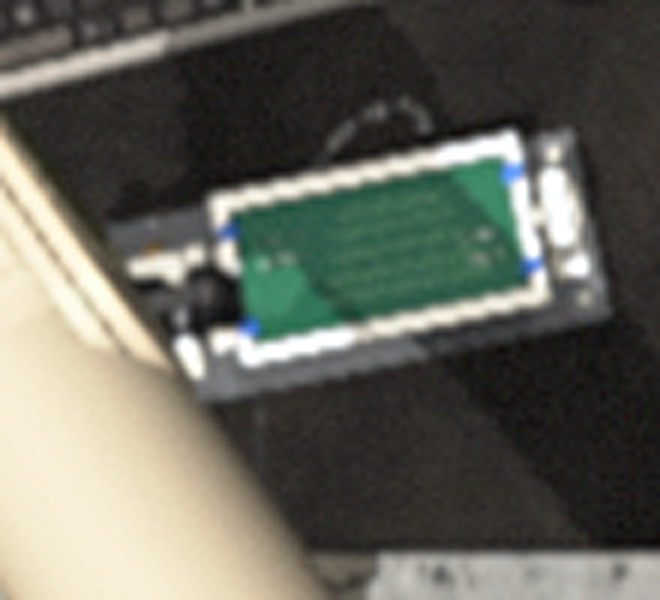

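servo_tool --motion '[[[-0.25,0.11,0,0,0,0.5],[0,0,0.1,0,0,0.45],[0,0,0,0,0,0]]]'

```text
clock: 8.95
position: [0.4432, 0.2536, 0.4074]
ee_rot: [0.668, 0.744, -0.0, -0.002]
ft_force: [0.2, -0.4, -0.1]
grip_width: 1.002
```

```bash
python3 go.py -30 118 155 85
```

```text
t 8.95 tip frame mm [-28.4 108.3 234. ] toolx deg rel frame 83.76665348165946 z [-0.003  0.002 -1.   ] F [ 0.1 -0.5 -0.1] j [-0.69  0.08  0.08  1.76 -0.01  1.31  1.08] g 1.002
delta tool units [ 0.19 -0.05  1.58] rot units [-0.036 -0.032 -0.246]
```

servo_tool --motion '[[[0.15,-0.04,0.2,0,0,-0.15],[0,0,0.4,0,0,0],[0,0,0.3,0,0,0],[0,0,0,0,0,0]]]'

```text
clock: 9.35
position: [0.4416, 0.2582, 0.3601]
ee_rot: [0.664, 0.748, -0.0, -0.002]
ft_force: [0.5, -0.4, 0.1]
grip_width: 1.0
```

```bash
python3 go.py -30 118 155 85; python3 look.py 9 side
```

```text
t 9.35 tip frame mm [-28.8 113.1 186.7] toolx deg rel frame 84.36478505342187 z [-0.003  0.002 -1.   ] F [ 0.4 -0.5  0.1] j [-0.69  0.11  0.08  1.82 -0.01  1.21  1.08] g 1.0
delta tool units [ 0.09 -0.03  0.63] rot units [-0.026 -0.03  -0.128]
```

View pics/side9z.png

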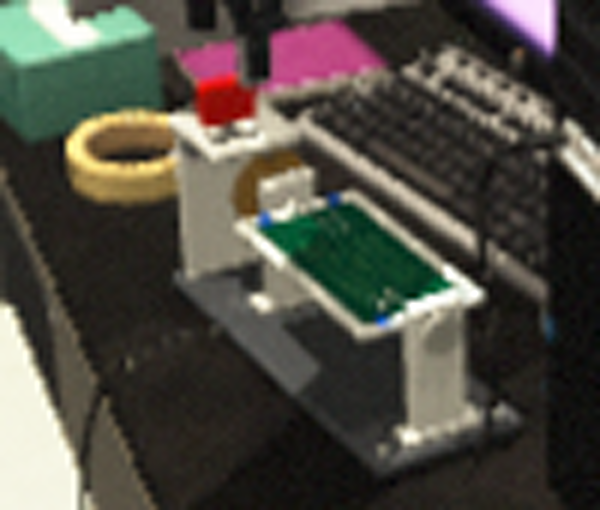

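servo_tool --motion '[[[0.1,-0.03,0.2,0,0,-0.1],[0,0,0.25,0,0,0],[0,0,0.13,0,0,0],[0,0,0,0,0,0]]]'

```text
clock: 9.8
position: [0.4398, 0.2639, 0.3311]
ee_rot: [0.66, 0.751, 0.002, -0.001]
ft_force: [0.1, -0.1, 0.4]
grip_width: 1.002
```

```bash
python3 go.py -30 118 155 85; python3 look.py 10 side
```

```text
t 9.8 tip frame mm [-28.8 119.3 157.7] toolx deg rel frame 84.9463412411676 z [-0.     0.004 -1.   ] F [ 0.1 -0.1  0.4] j [-0.69  0.14  0.07  1.86 -0.01  1.14  1.08] g 1.002
delta tool units [-0.03 -0.02  0.05] rot units [ 0.006 -0.048 -0.01 ]
```

View pics/side10z.png

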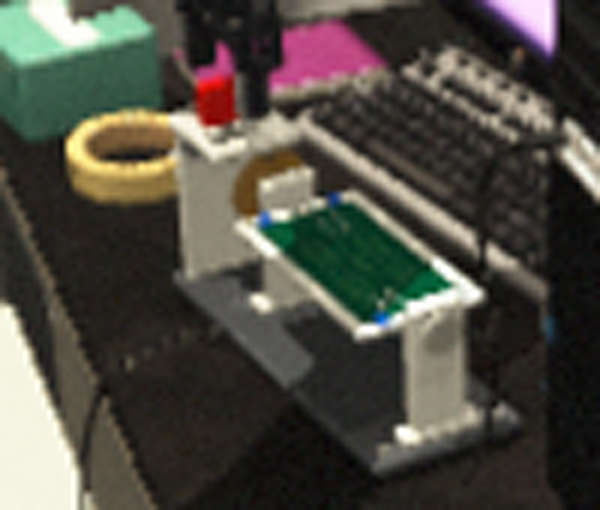

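servo_tool --motion '[[[0,0,0,0,0,0],[0,0,0,0,0,0],[0,0,0,0,0,0],[0,0,0,0,0,0],[0,0,0,0,0,0],[0,0,0,0,0,0],[0,0,0,0,0,0]]]' --jaw 255 --force 40

```text
clock: 10.55
position: [0.4404, 0.264, 0.3331]
ee_rot: [0.66, 0.751, 0.003, -0.001]
ft_force: [-0.3, 1.2, -0.9]
grip_width: 0.131
```

```bash
python3 go.py -30 118 155 85; python3 look.py 11 side
```

```text
t 10.55 tip frame mm [-27.8 119.4 159.7] toolx deg rel frame 84.92298026507407 z [ 0.002  0.006 -1.   ] F [-0.   1.2 -0.9] j [-0.69  0.14  0.07  1.85 -0.01  1.15  1.08] g 0.131
delta tool units [-0.03 -0.04  0.09] rot units [ 0.034 -0.064 -0.016]
```

View pics/side11z.png

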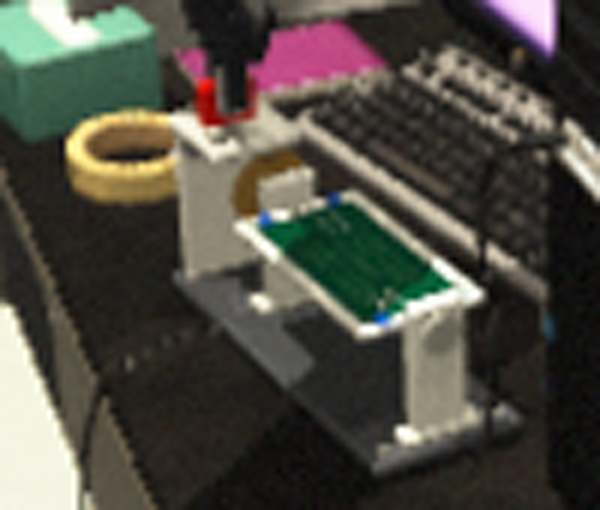

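servo_tool --motion '[[[0,-0.03,0,0,0,0.4],[0,0,0,0,0,0.8],[0,0,0,0,0,0.8],[0,0,0,0,0,0.8],[0,0,0,0,0,0.8],[0,0,0,0,0,0.8],[0,0,0,0,0,0.8],[0,0,0,0,0,0.8],[0,0,0,0,0,0]]]'

```text
clock: 11.5
position: [0.4398, 0.2633, 0.3331]
ee_rot: [0.838, 0.546, 0.003, -0.001]
ft_force: [0.5, 0.2, 0.8]
grip_width: 0.132
```

```bash
python3 go.py -30 118 158 -36
```

```text
t 11.5 tip frame mm [-28.1 118.7 159.7] toolx deg rel frame 53.73063658908855 z [ 0.005  0.005 -1.   ] F [0.5 0.1 0.8] j [-0.73  0.14  0.11  1.86 -0.02  1.14  0.54] g 0.132
delta tool units [-0.03 -0.02  0.03] rot units [-0.04  -0.08  17.946]
```

servo_tool --motion '[[[0,0,0,0,0,0.8],[0,0,0,0,-0.05,1],[0,0,0,0,0,1],[0,0,0,0,0,1],[0,0,0,0,0,1],[0,0,0,0,0,1],[0,0,0,0,0,1],[0,0,0,0,0,1],[0,0,0,0,0,1],[0,0,0,0,0,1],[0,0,0,0,0,0.8],[0,0,0,0,0,0]]]'

```text
clock: 12.7
position: [0.4394, 0.2633, 0.333]
ee_rot: [0.994, 0.11, 0.001, -0.0]
ft_force: [-0.3, -0.5, 0.6]
grip_width: 0.133
```

```bash
python3 go.py -30 118 158 -36; python3 look.py 12 side
```

```text
t 12.7 tip frame mm [-29.3 118.1 159.6] toolx deg rel frame 0.23692184394739257 z [ 0.001  0.001 -1.   ] F [-0.4 -0.4  0.6] j [-0.79  0.14  0.17  1.86 -0.03  1.15 -0.39] g 0.133
delta tool units [-0.01  0.    0.03] rot units [-0.008 -0.014  7.248]
```

View pics/side12z.png

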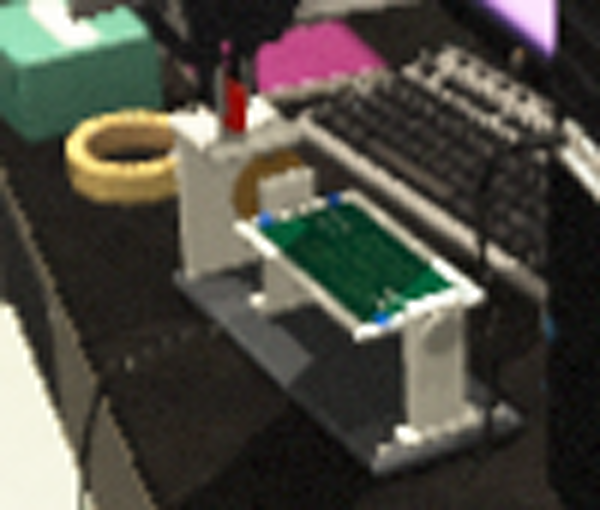

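servo_tool --motion '[[[0,0,0,0,0,0.8],[0,0,0,0,0,0.8],[0,0,0,0,0,0.8],[0,0,0,0,0,0.8],[0,0,0,0,0,0.8],[0,0,0,0,0,0.6],[0,0,0,0,0,0.6],[0,0,0,0,0,0.6],[0,0,0,0,0,0]]]'

```text
clock: 13.65
position: [0.439, 0.2634, 0.3331]
ee_rot: [0.991, -0.135, 0.0, -0.0]
ft_force: [-0.4, 0.2, 0.3]
grip_width: 0.135
```

```bash
python3 go.py -30 118 158 -36; python3 -c "
from h import *;print(status.get_obs()['torque'])"; python3 look.py 13 side
```

```text
t 13.65 tip frame mm [-29.9 118.3 159.7] toolx deg rel frame -27.898722390676397 z [ 0.  0. -1.] F [-0.3  0.3  0.3] j [-0.82  0.13  0.21  1.86 -0.03  1.15 -0.87] g 0.135
delta tool units [0.   0.01 0.03] rot units [-0.002 -0.     1.62 ]
[-0.15153367  0.05084081 -0.03664798]
```

View pics/side13z.png

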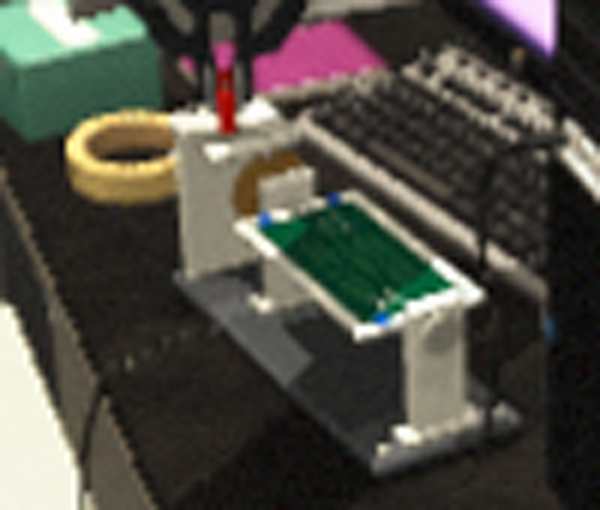

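servo_tool --motion '[[[0,0,0,0,0,0.6],[0,0,0,0,0,0.6],[0,0,0,0,0,0.5],[0,0,0,0,0,0.5],[0,0,0,0,0,0.5],[0,0,0,0,0,0.5]]]'

```text
clock: 14.3
position: [0.4386, 0.2637, 0.3332]
ee_rot: [0.965, -0.263, 0.0, 0.001]
ft_force: [0.9, -1.7, 1.3]
grip_width: 0.132
```

```bash
python3 go.py -30 118 158 -36; python3 -c "
from h import *;print(status.get_obs()['torque'])"
```

```text
t 14.3 tip frame mm [-30.1 118.4 159.8] toolx deg rel frame -42.84341952689864 z [ 0.    -0.001 -1.   ] F [ 0.5 -1.9  1.3] j [-0.84  0.13  0.22  1.86 -0.03  1.15 -1.13] g 0.132
delta tool units [0.01 0.   0.04] rot units [ 0.01  -0.012 -1.368]
[-0.38368971  0.04617677  1.99981417]
```

servo_tool --motion '[[[0,0,0,0,0,0.2],[0,0,0,0,0,0.2]]]'

```text
clock: 14.5
position: [0.4384, 0.264, 0.3332]
ee_rot: [0.961, -0.275, 0.001, 0.001]
ft_force: [0.8, -1.3, 1.4]
grip_width: 0.131
```

servo_tool --motion '[[[0,0,0,0,0,0],[0,0,0,0,0,0],[0,0,0,0,0,0],[0,0,0,0,0,0],[0,0,0,0,0,0],[0,0,0,0,0,0]]]' --jaw 0

```text
clock: 15.1
position: [0.4388, 0.2635, 0.3331]
ee_rot: [0.961, -0.276, 0.0, 0.0]
ft_force: [0.4, -0.8, 0.0]
grip_width: 0.997
```

```bash
python3 go.py -30 118 230 -36; python3 look.py 14 side
```

```text
t 15.1 tip frame mm [-30.1 118.2 159.7] toolx deg rel frame -44.49804930290246 z [ 0.    -0.001 -1.   ] F [ 0.2 -0.9  0. ] j [-0.84  0.13  0.22  1.86 -0.03  1.15 -1.16] g 0.997
delta tool units [ 0.    0.   -1.41] rot units [ 0.01 -0.01 -1.7 ]
```

View pics/side14z.png

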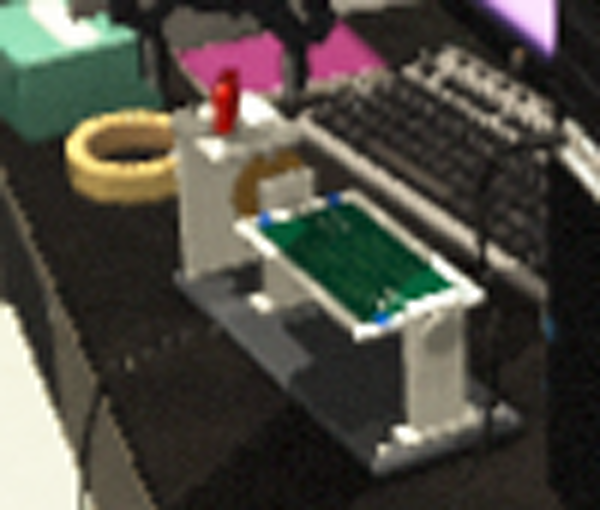

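Lift off, move back out of the top view, then check.

servo_tool --motion '[[[0,0,-0.4,0,0,0],[0,0,-0.8,0,0,0],[0,0,-0.8,0,0,0],[0,0,-0.8,0,0,0],[-0.7,-0.5,0,0,0,0],[-0.7,-0.5,0,0,0,0],[-0.7,-0.5,0,0,0,0],[-0.7,-0.5,0,0,0,0],[-0.7,-0.5,0,0,0,0],[-0.7,-0.5,0,0,0,0],[0,0,0,0,0,0]]]'

```text
clock: 16.25
position: [0.338, 0.5091, 0.4791]
ee_rot: [0.96, -0.28, -0.001, -0.001]
ft_force: [-0.9, -0.5, -0.7]
grip_width: 1.0
```

```bash
python3 go.py; python3 look.py 15 side top
```

```text
t 16.25 tip frame mm [-75.8 380.3 305.7] toolx deg rel frame -44.893893815212834 z [-0.001  0.002 -1.   ] F [-0.9 -0.3 -0.7] j [-1.1   0.27  0.06  1.38 -0.02  1.48 -1.62] g 1.0
```

View pics/top15z.png

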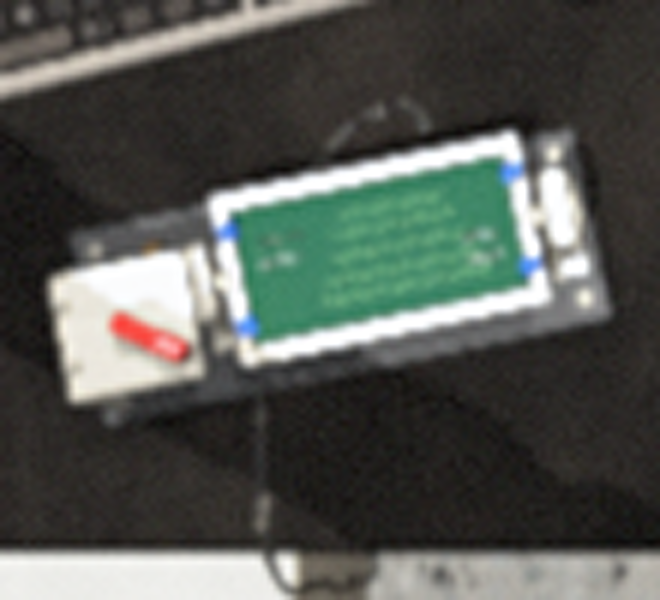

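View pics/side15z.png

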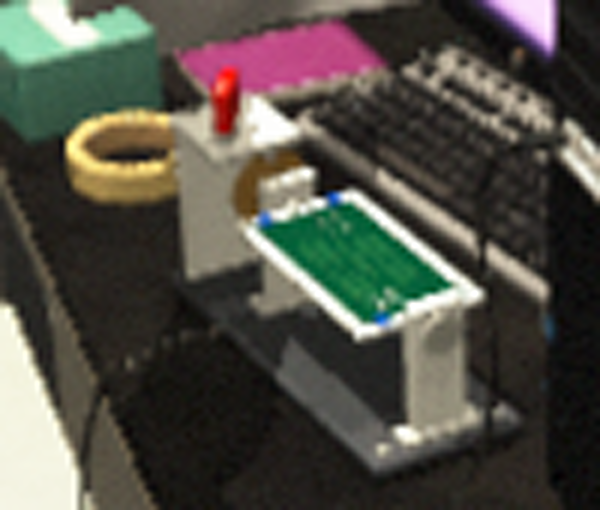

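View pics/top15.png

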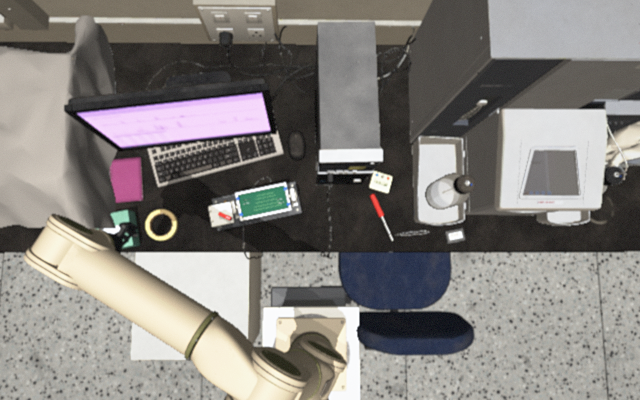

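```bash
python3 - <<'E'
from go import *
c=cams.camera('top');a=cv2.imread('pics/top15.png').astype(int)
b,g,r=a[...,0],a[...,1],a[...,2]
m=((r>120)&(g<90)&(b<90));m[:195]=0;m[235:]=0;m[:,:200]=0;m[:,250:]=0
v,u=np.nonzero(m);w=(r-(g+b)/2)[v,u]
P=np.array([atz(c,x,y,.186)[:2] for x,y in zip(u,v)]);P-=np.average(P,axis=0,weights=w)
e=np.linalg.eigh((P*w[:,None]).T@P)[1][:,1];an=np.degrees(np.arctan2(e[1],e[0]))
print(len(u),an,'knob',np.radians([(np.degrees(W)-an)%180]))
E
python3 - <<'E'
import sys;sys.path.insert(0,'.')
E
python3 - <<'E'
from pr import *
from scipy.optimize import least_squares
obs=[('side',(238,225),(46,84,-3)),('side',(350,190),(-46,84,-3)),('side',(487,293),(-46,-84,-3)),('side',(362,338),(46,-84,3)),
('top',(208,193),(-46,84,-3)),('top',(518,132),(-46,-84,-3)),('top',(550,298),(46,-84,-3)),('top',(247,364),(46,84,-3))]
f=lambda q:np.ravel([p(q[0],*P,n=n)-np.array(uv) for n,uv,P in obs])
for th in np.arange(-3.3,-2.95,.04): print(round(th,2),(f([th])**2).sum())
E
```

```text
15 64.45668857963861 knob [2.23311121]
-3.3 540.0
-3.26 379.0
-3.22 266.0
-3.18 157.0
-3.14 148.0
-3.1 152.0
-3.06 225.0
-3.02 343.0
-2.98 528.0
```

```bash
python3 -c "
from workcell import order;print(order.hand_in())"
```

```text
the job is handed in; nothing more can be done
None
```

I turned the board over about its long axis so the soldered side faces up, turned the red knob clockwise to its hard stop, and handed the job in. No verdict was given.

1. **Board:** I pushed down on the near rail, then carried the far rail over with closed fingers. In the last pictures from both cameras the board's corners fit level best, at about -3.14 rad. That fit is good to about 0.04 rad.
2. **Knob:** It passed the 1.93 rad jam angle without resistance and stopped hard at about 2 N m. The last top picture puts it at about 2.2 rad: 2.19 read by eye and 2.23 by image code from only 15 pixels, so both agree with the 2.2 rad stop. I did not see the pin in the slot directly; the knob getting past the jam angle and reaching its stop is what shows it.
3. **Bystanders and arm:** The bystanders look unmoved in the full top picture. The gripper was open and clear of everything, with the wrist force about 1 N. The clock stood at about 16 s of the 64 s allowed.

In the final turn the fingers went about 8 degrees past the knob's stop by slipping or flexing on the bar. The knob showed no spring-back after release.

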